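# Set the inspection camera on its focus rail to the red stop

## Robot

A 6-joint arm with a two-finger parallel gripper is mounted at the origin on a cart in front of the work surface, level with it; the furniture and walls round the work are solid. World frame = base frame: x ahead of the robot, y to its left, z up, the work surface at z = 0. Lengths are in m, angles in rad, forces in N, time in s.
With the tool pointing down it reaches from about 0.425 to 0.925 m from the base axis. Payload 12.5 kg.
Tool frame: the origin (TCP) lies at the very end of the fingers, on their centre line; the grasp point (between the pads) lies 19 mm behind it; z points along the fingers, y is the line along which they close (so a half turn about z gives the same grasp; the last joint's range is limited). The gripper opens to 85 mm and grips with 20 to 120 N. Pads are 22 mm wide; open, the fingers measure 114 mm over their backs; the gripper's body (76 mm by 85 mm) begins 54 mm behind the grasp point. The pads swing forward as they close: fully open they stand 13 mm farther back than shut.
Start: joints at [1.208, 0.491, 1.559, -0, 1.092, -0.106], TCP at [0.159, 0.605, 0.231] pointing down, gripper open.
Joint ranges: [-3.1, 3.1], [-0.84, 2.19], [0.05, 2.79], [-1.13, 4.28], [0.06, 2.93], [-2.69, 2.69]. Speed limits (rad/s): [2.22, 2.22, 2.79, 3.14, 3.14, 3.14].

## Interface

Orientations are given as a 3x3 rotation matrix whose columns are the frame's x, y, z axes.
In Python, from cell import robot gives the robot as it stands. The module is installed in compiled form; this text tells all that it offers.
- The arm moves only by the shell command python3 -m creep 'ROWS'. ROWS is JSON, a list of rows, each a list of 7 numbers: the shift along the tool's x, y, z in m, then the turn, a rotation vector about the tool's x, y, z in degrees, then the opening, from 0 (shut) to 1 (fully open). In form: [[tx, ty, tz, wx, wy, wz, grip], ...]. A call has 1 to 12 rows; each row is the pose to reach, as a shift and turn from the pose commanded when the call began, along the tool's axes at that moment; what a row does not reach only later rows make up. A row lasts 1/12 s, in which the tool goes at most 41.7 mm and 7.16 degrees, less where a joint would pass 70% of its speed; a pose out of reach is approached as far as the arm can. A call with a gripper value outside its range is refused whole. The fingers move at their own pace and stop on an object; the grip force is fixed at half the most. Time passes only in rows, so rows that repeat a pose let the fingers close. It gives the time, the measured TCP pose, the force, the opening and the grip force at its end, in the units of the state.
- robot.observe(): the state, without advancing time (a new reading comes with each control period).
- robot.capture(name): name is "scene" or "side" or "wrist"; returns a dict with "color" (400x640x3 uint8, red, green, blue), "depth" (400x640 float32, m along the optical axis (not along the pixel's ray), 0 where there is no reading), "fx", "fy", "cx", "cy" (pixels), "position" and "attitude" of the camera in the world. Camera axes: x right, y down, z forward; pixel columns grow to the right and rows downward; lengths in m; the calibration is good to about 2 mm. A picture is of the moment at which its call begins.
- robot.finish_job(): hands the job in; it is judged then, once.
The state is a dict: "clock": time; "q": joint angles; "joint_velocities": joint speeds; "effort": joint torques, N m; "tool_pos": TCP position; "tcp_rot": TCP orientation; "ft_force": force on the tool from outside, world axes, zero at the start; "ft_torque": the same for the moment, N m; "width": finger opening in m; "grasp_force": force on a finger pad.
Only numpy, scipy, OpenCV 4.12 (cv2) and the standard library are available. Lean on these libraries where they do the work, as an engineer would, in place of code of your own. Each camera call takes 0.05 s, during which the arm holds its last target. There are 200 camera calls.

## Task

Set the inspection camera to the focus position marked by the red stop on its rail: with closed fingertips press down the orange pad in the middle of the camera carriage to free its brake, and, keeping it pressed, push the carriage along the rail until it rests against the red stop (not the grey one). Then let the pad come up so that the brake holds, and move clear. Do not drag the carriage while its brake is on, and leave the relay and all the other things lying about where they are; nothing is to be gripped or lifted.

Things in the scene. Friction and masses are not known exactly. Their poses are not given: they have to be found in the camera images.
- focus_rail: Aluminium focus rail fixed to the worktop, 380 long, 44 wide, top 22 above the worktop, on 92 wide feet. Origin: middle of the rail at worktop height; y runs along the rail, z up. At its +y end (centred 228 along) is a small grey and white specimen table, 66x60, 30 high. Place and yaw vary.
- carriage_mid (a point): Middle of the camera carriage, on the rail's centre line at worktop height (inside the rail). The dark steel carriage rides over the rail, 130 along it (65 each way from here), 76 wide; its flat ends, 24 to 50 above the worktop, meet the stops. In its middle is a 60 long gap, between a white camera body (+y) and a black wall (-y), with the orange pad in it.
- camera_carriage (a joint): Position of the carriage along the rail's y axis in m, 0 at the middle of the rail (the carriage's y in the rail's frame). A spring brake holds it against pushes of up to about 8 N until the orange pad is pressed; with the pad down 2 mm or more it slides with about 1 N.
- release_pad_top (a point): Centre of the upper face of the orange ribbed pad (50 across the rail, 58 along it, top 50 above the worktop when up) in the middle of the carriage. Side strips beside it are 42 high. A fingertip pressing it moves the carriage by friction, or by pushing the wall or camera body at the end of the gap.
- release_pad (a joint): How far the pad is pressed down, in m: about 0 when up (brake on), at most 0.010. The first 2 mm, which free the brake, take about 5 N; from there it takes 0.4 N more per mm (about 8.5 N at the bottom). It springs up when let go.
- red_stop: Red stop block fixed over the rail: 80 across, 20 along the rail, top 44 high, steel screws at its sides. Origin: on the rail's centre line, middle of the block, at worktop height. It may be on either side of the carriage. The carriage rests against it when their middles are 75 apart.
- grey_stop: Grey stop block of the same shape on the other side of the carriage; not to be used.
- relay: Loose relay (orange cap on a black base), 21x28x39 high, standing on the specimen table at the rail's +y end; origin at the middle of its underside.
- capacitor: Loose black capacitor can, 36 across, 59 long, lying on the far side of the rail.
- pcb_module: Loose small green circuit board, 45x62x12, on the far side of the rail.
- screwdriver_b: Loose small screwdriver with yellow grip, 159 long, 23 thick, lying along the rail on the robot's side.
- side_cutter: Loose teal-handled pliers, 159 long, 12 high, to the right.
- mains_plug: Loose black mains plug, 37x74x37 high, to the left.
- camera_top (a point): Middle of the top of the white camera body on the carriage, 80 above the worktop: 50 across the rail, 35 along it (30 to 65 from the carriage's middle on the +y side). Its black lens reaches 81 from the carriage's middle, 51 to 80 high, over a stop. The black wall opposite spans -30 to -42 along y, 64 wide, top 67 high; behind it the deck is 50 high.
Not all that is in view belongs to the job. Several things look just like the red_stop: the one meant starts nearest to the robot's base.

How it is judged:
On the way, in this order (a step that is already met when the one before it is completed fails the run):
1. the orange pad is pressed at least 2 mm down while the carriage is still within 20 mm of where it began (value of joint release_pad above 0.002 m and distance of carriage_mid from where it was at the start of the episode below 0.02 m), for 0.1 s.
2. the carriage is against the red stop with the pad still pressed (value of joint release_pad above 0.001 m and horizontal distance between carriage_mid and red_stop below 0.078 m), for 0.1 s.
At the end, for the whole second after the job is handed in: The carriage rests against the red stop (gap under 3 mm) and is still, the orange pad is up (within 0.8 mm) so the brake holds, and the relay stands where it stood (within 8 mm) (horizontal distance between carriage_mid and red_stop below 0.078 m and value of joint release_pad below 0.0008 m and velocity of joint camera_carriage between -0.005 and 0.005 m/s and distance of relay from where it was at the start of the episode below 0.008 m and angle between relay's own z axis and vertical below 0.1 rad); the robot touches nothing.
It fails at once if the carriage is dragged along with its brake on (a slight bump does not count) (value of joint release_pad below 0.0004 m and (velocity of joint camera_carriage above 0.02 m/s or velocity of joint camera_carriage below -0.02 m/s) and distance of carriage_mid from where it was at the start of the episode above 0.005 m and horizontal distance between carriage_mid and red_stop above 0.08 m).
It fails at once if the carriage is driven against the grey stop (horizontal distance between carriage_mid and grey_stop below 0.077 m).
It fails at once if a loose thing is moved, lifted or carried (15 mm; the relay 8 mm) (distance of relay from where it was at the start of the episode above 0.008 m or distance of any of capacitor, pcb_module, screwdriver_b, side_cutter, mains_plug from where it was at the start of the episode above 0.015 m).
It also fails if it takes over 38 s, if anything falls off the work surface, if the arm or the gripper's body presses on something with over 40 N, if the wrist force passes 120 N, or if a joint passes its speed limit or range.

## Working session

There is one attempt and no reset: what is moved stays moved. The work goes in short steps, Python scripts to look and compute and a shell command to move; the robot and the scene stay as the last step left them, time stands still between calls to the robot, and variables do not carry over. Pictures are saved under pics/ and viewed, at most 10 in all, crops included, and the job is handed in when it is done.

```bash
mkdir -p pics; cat > h.py <<'E'
import numpy as np, cv2
from cell import robot
def cap(n):
    c=robot.capture(n); np.savez('pics/'+n+'.npz',**c); return c
def pts(c):
    d=c['depth']; v,u=np.mgrid[:400,:640]
    p=np.stack([(u-c['cx'])/c['fx']*d,(v-c['cy'])/c['fy']*d,d],-1)
    return p@np.array(c['attitude']).T+c['position']
E
python3 - <<'E'
from h import *
for n in('scene','side'):
    c=cap(n); cv2.imwrite(f'pics/{n}1.png',c['color'][:,:,::-1]); print(n,c['position'],c['attitude'],c['fx'],c['depth'].max())
s=robot.observe();print(s['clock'],s['tool_pos'],s['tcp_rot'],s['ft_force'],s['width'])
E
```

```text
scene [-0.38373958 -0.58225375  0.88489695] [[ 0.50477127 -0.50377427  0.70101174]
 [-0.8629912  -0.27448036  0.42415413]
 [-0.02126398 -0.81906778 -0.57330256]] 446.4233344996382 2.5305386
side [0.58992549 1.29778611 1.0230394 ] [[-0.99995419 -0.00846393  0.00446934]
 [-0.00869636  0.60834395 -0.79362586]
 [ 0.0039983  -0.79362838 -0.60838969]] 509.03432293068016 2.6494827
0.1 [0.15863909 0.6043163  0.23075427] [[-9.67212545e-01  2.53968007e-01 -3.80506786e-04]
 [ 2.53968264e-01  9.67212053e-01 -9.82447678e-04]
 [ 1.18520471e-04 -1.04687237e-03 -9.99999445e-01]] [ 0.53490245 -0.33171542 -0.32439923] 0.08543519680227765
```

View pics/scene1.png

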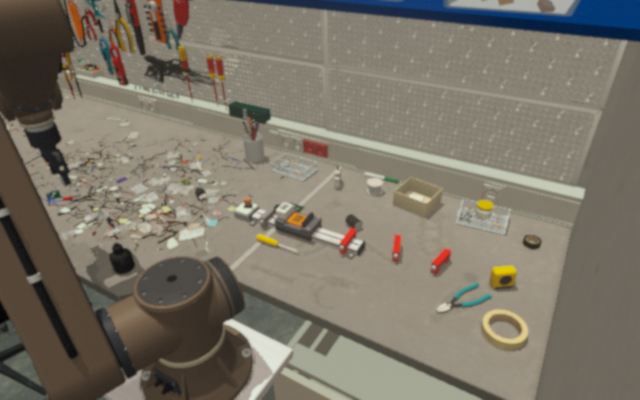

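View pics/side1.png

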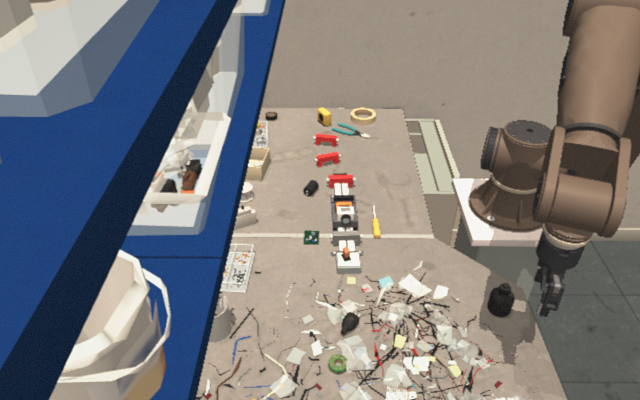

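Scene: the rail runs roughly along world y. The specimen table and relay are at the far-left end (scene (250,205); side (347,255)), the carriage is in the middle (side (345,212)), and the red stop is on the rail at its −y end (side (341,181)). Two decoys lie beyond it at (328,158) and (326,140).

```bash
python3 - <<'E'
from h import *
for n,box in(('side',(270,130,400,290)),('scene',(220,180,400,270))):
    c=np.load(f'pics/{n}.npz'); P=pts(c); im=c['color']; hsv=cv2.cvtColor(im,cv2.COLOR_RGB2HSV)
    x0,y0,x1,y1=box
    for nm,lo,hi,z in(('red',(0,170,90),(6,255,255),(.0,.08)),('red2',(174,170,90),(180,255,255),(.0,.08)),('orange',(7,150,120),(18,255,255),(.03,.09))):
        m=cv2.inRange(hsv,lo,hi)
        k,l,st,ce=cv2.connectedComponentsWithStats(m)
        for i in range(1,k):
            q=P[l==i]
            if st[i,4]>8 and q[:,0].mean()>.3 and q[:,2].mean()<.15: print(n,nm,ce[i].round(),st[i,4],np.median(q,0).round(4),q.min(0).round(3),q.max(0).round(3))
    cv2.imwrite(f'pics/{n}crop.png',cv2.resize(im[y0:y1,x0:x1,::-1],None,fx=3.6,fy=3.6,interpolation=cv2.INTER_CUBIC))
    # rail-ish point sets: heights 0.015..0.09
    X=P[...,0];Y=P[...,1];Z=P[...,2]
    mm=(X>.5)&(X<.75)&(Y>-.35)&(Y<.35)
    for a,b in((.018,.026),(.046,.054),(.063,.07),(.076,.084),(.028,.034)):
        s=mm&(Z>a)&(Z<b); q=P[s]
        print(n,a,b,len(q),q[:,:2].min(0).round(3),q[:,:2].max(0).round(3))
E
```

```text
side red [326. 139.] 141 [ 0.5928 -0.3615  0.0304] [ 0.558 -0.382  0.001] [ 0.631 -0.348  0.044]
side red [327. 158.] 158 [ 0.5883 -0.2305  0.0304] [ 0.552 -0.254  0.002] [ 0.624 -0.208  0.047]
side red [341. 179.] 180 [ 0.5427 -0.0909  0.0376] [ 0.507 -0.113  0.006] [ 0.578 -0.081  0.047]
side red [414. 352.] 10 [3.781e-01 5.623e-01 2.000e-04] [ 0.375  0.554 -0.002] [0.38  0.569 0.003]
side orange [343. 203.] 60 [0.5378 0.0572 0.0486] [0.512 0.04  0.035] [0.563 0.072 0.053]
side orange [346. 253.] 12 [0.5358 0.2853 0.0561] [0.529 0.282 0.05 ] [0.54  0.287 0.062]
side 0.018 0.026 601 [ 0.5  -0.35] [0.667 0.313]
side 0.046 0.054 250 [ 0.5   -0.215] [0.592 0.288]
side 0.063 0.07 90 [0.51  0.033] [0.569 0.285]
side 0.076 0.084 118 [0.511 0.111] [0.561 0.159]
side 0.028 0.034 359 [ 0.5  -0.35] [0.663 0.313]
scene red [348. 236.] 112 [ 0.5396 -0.1038  0.0433] [ 0.501 -0.112 -0.005] [ 0.636 -0.066  0.047]
scene red [397. 244.] 92 [ 0.5782 -0.2409  0.04  ] [ 0.547 -0.258  0.035] [ 0.625 -0.223  0.045]
scene red [442. 257.] 147 [ 0.5884 -0.3738  0.0395] [-0.384 -0.582  0.011] [ 0.627 -0.36   0.885]
scene orange [247. 200.] 12 [0.5275 0.2695 0.0598] [0.525 0.263 0.056] [0.533 0.276 0.065]
scene orange [296. 219.] 165 [0.5281 0.076  0.05  ] [-0.384 -0.582  0.042] [0.567 0.104 0.885]
scene 0.018 0.026 663 [ 0.5  -0.26] [0.647 0.299]
scene 0.046 0.054 356 [ 0.5   -0.107] [0.574 0.28 ]
scene 0.063 0.07 92 [0.5  0.03] [0.565 0.279]
scene 0.076 0.084 114 [0.505 0.103] [0.556 0.155]
scene 0.028 0.034 212 [ 0.5  -0.26] [0.654 0.304]
```

View pics/sidecrop.png

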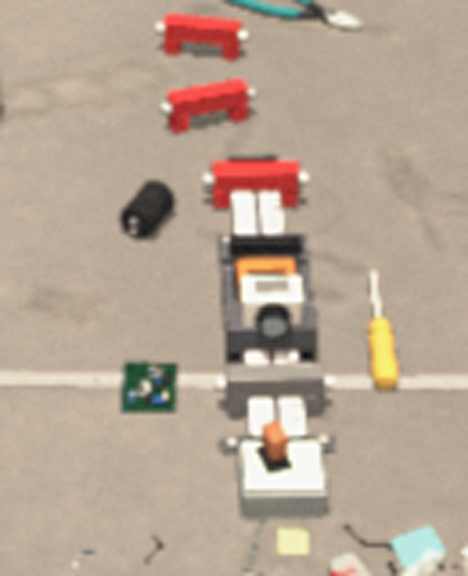

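The side crop shows the pad gap between the black wall (−y side) and the white camera (+y side). The nearest red stop is at about (0.541, −0.098) and the carriage middle at about (0.535, 0.077). Both heights match the given sizes (44 and 50 mm). I'll move above the pad with the fingers closed.

```bash
python3 -m creep '[[-0.03,-0.026,0,0,0,-1,0],[-0.06,-0.051,0,0,0,-2,0],[-0.09,-0.077,0,0,0,-3,0],[-0.12,-0.102,0,0,0,-4,0],[-0.15,-0.128,0,0,0,-5,0],[-0.18,-0.153,0,0,0,-6,0],[-0.21,-0.179,0,0,0,-7,0],[-0.24,-0.204,0,0,0,-8,0],[-0.27,-0.23,0,0,0,-9,0],[-0.29,-0.247,0,0,0,-10,0],[-0.3,-0.255,0,0,0,-10,0],[-0.3,-0.255,0,0,0,-10,0]]'
python3 -c "
from cell import robot;s=robot.observe();print(s['clock'],s['tool_pos'],s['tcp_rot'],s['ft_force'],s['width'],s['q'])
import numpy as np;R=np.array(s['tcp_rot']);print(R.T@(np.array([.535,.065,.2])-s['tool_pos']))"
```

```text
clock: 1.1
tool_pos: [0.3854, 0.2798, 0.2312]
tcp_rot: [[-0.996, 0.085, -0.0], [0.085, 0.996, -0.0], [0.0, -0.0, -1.0]]
ft_force: [-0.9, -0.6, -0.1]
width: 0.0
grasp_force: 0.0
1.1 [0.38541038 0.27977379 0.23116977] [[-9.96363388e-01  8.52055829e-02 -8.97448582e-05]
 [ 8.52056056e-02  9.96363348e-01 -2.89626813e-04]
 [ 6.47406660e-05 -2.96220318e-04 -9.99999954e-01]] [-0.85154192 -0.56090075 -0.10655109] 4.2665641705663215e-05 [ 4.89202866e-01  2.80641103e-01  1.91109234e+00 -2.62438235e-04
  9.50074552e-01 -9.96131765e-01]
[-0.16734757 -0.20123763  0.03121855]
```

```bash
python3 -m creep '[[-0.022,-0.027,0.002,0,0,-1,0],[-0.044,-0.053,0.004,0,0,-2,0],[-0.066,-0.08,0.008,0,0,-3,0],[-0.089,-0.107,0.012,0,0,-4,0],[-0.111,-0.133,0.016,0,0,-5,0],[-0.134,-0.161,0.02,0,0,-6,0],[-0.155,-0.187,0.026,0,0,-6,0],[-0.167,-0.201,0.031,0,0,-6,0],[-0.167,-0.201,0.031,0,0,-6,0],[-0.167,-0.201,0.031,0,0,-6,0]]'
python3 - <<'E'
from h import *
c=cap('wrist'); cv2.imwrite('pics/wrist1.png',c['color'][:,:,::-1]); print(c['position'],c['attitude'])
P=pts(c);X,Y,Z=P[...,0],P[...,1],P[...,2]
for nm,a,b in(('rail',.019,.025),('deck',.047,.053),('wall',.063,.070),('cam',.077,.083),('stop',.042,.0455)):
    s=(X>.47)&(X<.6)&(Y>-.15)&(Y<.35)&(Z>a)&(Z<b)&(c['depth']>0);q=P[s]
    if len(q): print(nm,len(q),np.percentile(q,2,0).round(4),np.percentile(q,98,0).round(4),np.median(q,0).round(4))
hsv=cv2.cvtColor(c['color'],cv2.COLOR_RGB2HSV)
for nm,m in(('or',cv2.inRange(hsv,(7,150,100),(20,255,255))),('red',cv2.inRange(hsv,(0,170,70),(5,255,255)))):
    k,l,st,ce=cv2.connectedComponentsWithStats(m)
    for i in range(1,k):
        if st[i,4]>60: q=P[l==i];print(nm,ce[i].round(),st[i,4],np.median(q,0).round(4),np.percentile(q,2,0).round(4),np.percentile(q,98,0).round(4))
E
```

```text
clock: 1.93
tool_pos: [0.5339, 0.0678, 0.1997]
tcp_rot: [[-1.0, -0.021, -0.001], [-0.021, 1.0, 0.0], [0.001, 0.0, -1.0]]
ft_force: [-0.2, 1.6, 0.4]
width: 0.0002
grasp_force: 0.0
[0.46833303 0.06676713 0.3431562 ] [[-2.14700431e-02  9.65696194e-01  2.58785428e-01]
 [ 9.99769231e-01  2.05512754e-02  6.25537565e-03]
 [ 7.22421858e-04  2.58860012e-01 -9.65914578e-01]]
rail 6452 [ 0.5043 -0.1415  0.0206] [0.5612 0.2489 0.0247] [ 0.5336 -0.0241  0.0228]
deck 5010 [0.4971 0.0121 0.0484] [0.5698 0.1385 0.0526] [0.5302 0.0662 0.0508]
wall 990 [0.5052 0.0337 0.0631] [0.5643 0.2805 0.0692] [0.5322 0.0413 0.0672]
cam 2157 [0.5087 0.1061 0.0774] [0.5552 0.1531 0.0824] [0.5309 0.1245 0.0806]
stop 3482 [ 0.4942 -0.1073  0.0422] [0.5755 0.195  0.0454] [0.5316 0.0757 0.0442]
or [355.  86.] 72 [0.4303 0.1039 0.0183] [0.428  0.0874 0.0103] [0.4342 0.1242 0.0203]
or [370. 102.] 235 [0.446  0.1189 0.0179] [0.4422 0.088  0.0142] [0.4478 0.1582 0.021 ]
or [326. 189.] 2757 [0.5333 0.0749 0.051 ] [0.5102 0.0466 0.0402] [0.5592 0.1031 0.0527]
or [525. 194.] 317 [0.5311 0.2719 0.0623] [0.5251 0.2627 0.0535] [0.5394 0.2822 0.0642]
red [164. 188.] 2021 [ 0.5369 -0.0931  0.0441] [ 0.502  -0.1073  0.0156] [ 0.5769 -0.0876  0.046 ]
red [ 48. 223.] 2578 [ 0.5816 -0.2334  0.038 ] [ 0.5474 -0.2524  0.0075] [ 0.6185 -0.2166  0.0418]
```

View pics/wrist1.png

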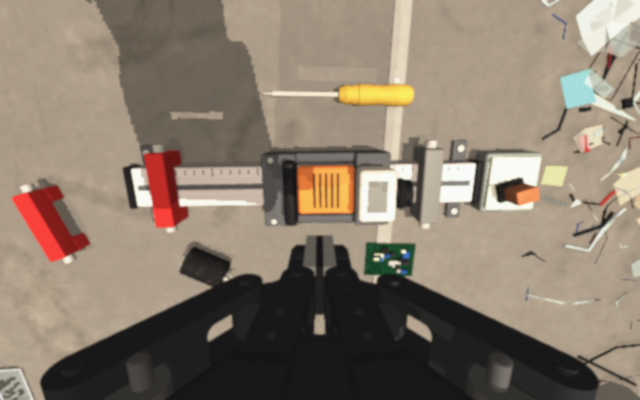

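The wrist view shows the pad at (326,189), which is about (0.533, 0.075, 0.051), the wall at (291,190), the camera at (378,193), and the red stop at (164,188), about (0.537, −0.0975). The carriage needs to travel about 98 mm towards −y. I'll descend onto the pad now.

```bash
python3 -m creep '[[0,-0.001,0.03,0,0,0,0],[0,-0.002,0.06,0,0,0,0],[0,-0.002,0.09,0,0,0,0],[0,-0.002,0.12,0,0,0,0],[0,-0.002,0.138,0,0,0,0],[0,-0.002,0.144,0,0,0,0],[0,-0.002,0.147,0,0,0,0],[0,-0.002,0.149,0,0,0,0],[0,-0.002,0.151,0,0,0,0],[0,-0.002,0.153,0,0,0,0],[0,-0.002,0.155,0,0,0,0],[0,-0.002,0.155,0,0,0,0]]'
python3 -m creep '[[0,0,0,0,0,0,0],[0,0,0,0,0,0,0]]'
```

```text
clock: 2.98
tool_pos: [0.5346, 0.0657, 0.046]
tcp_rot: [[-1.0, -0.022, 0.002], [-0.022, 1.0, 0.0], [-0.002, 0.0, -1.0]]
ft_force: [-0.2, 0.9, 6.0]
width: -0.0
grasp_force: 2.8
clock: 3.15
tool_pos: [0.5346, 0.0657, 0.0461]
tcp_rot: [[-1.0, -0.022, 0.002], [-0.022, 1.0, 0.0], [-0.002, 0.0, -1.0]]
ft_force: [0.1, 1.0, 5.3]
width: -0.0001
grasp_force: 2.8
```

The force of 5.5 N at z = 0.046 shows the pad is about 4 mm down. I'll press 2 mm deeper and slide at a moderate speed, stopping short of the end.

```bash
python3 -m creep '[[0,0,0.001,0,0,0,0],[0,0,0.002,0,0,0,0],[0,-0.002,0.002,0,0,0,0],[0,-0.006,0.002,0,0,0,0],[0,-0.011,0.002,0,0,0,0],[0,-0.017,0.002,0,0,0,0],[0,-0.023,0.002,0,0,0,0],[0,-0.029,0.002,0,0,0,0],[0,-0.034,0.002,0,0,0,0],[0,-0.038,0.002,0,0,0,0],[0,-0.04,0.002,0,0,0,0],[0,-0.04,0.002,0,0,0,0]]'
python3 - <<'E'
from h import *
c=cap('wrist'); cv2.imwrite('pics/wrist2.png',c['color'][:,:,::-1]); print(robot.observe()['tool_pos'],robot.observe()['ft_force'])
E
```

```text
clock: 4.15
tool_pos: [0.5361, 0.0251, 0.0443]
tcp_rot: [[-1.0, -0.022, 0.003], [-0.022, 1.0, -0.0], [-0.003, -0.0, -1.0]]
ft_force: [1.3, -0.7, 5.8]
width: 0.0
grasp_force: 3.2
[0.53606335 0.02518408 0.04432655] [ 1.21509273 -1.16419365  6.84755222]
```

View pics/wrist2.png

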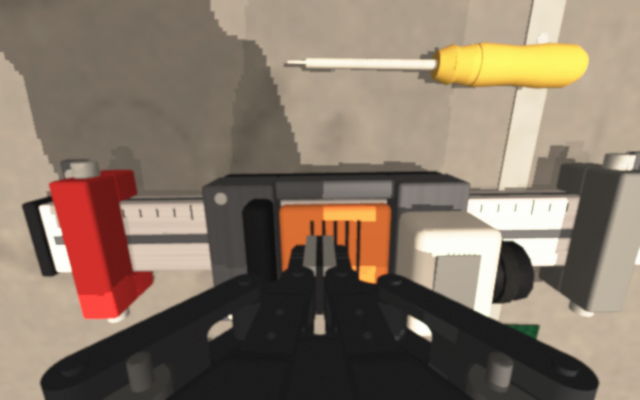

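The carriage is following by friction: the tip at (320,240) sits inside the gap, and the carriage end at (207,240) is still clear of the red stop at (128,240). About 57 mm remains.

```bash
python3 -m creep '[[0,-0.003,0,0,0,0,0],[0,-0.008,0,0,0,0,0],[0,-0.014,0,0,0,0,0],[0,-0.02,0,0,0,0,0],[0,-0.026,0,0,0,0,0],[0,-0.032,0,0,0,0,0],[0,-0.038,0,0,0,0,0],[0,-0.043,0,0,0,0,0],[0,-0.047,0,0,0,0,0],[0,-0.049,0,0,0,0,0],[0,-0.051,0,0,0,0,0],[0,-0.052,0,0,0,0,0]]'
python3 -m creep '[[0,-0.001,0,0,0,0,0],[0,-0.002,0,0,0,0,0],[0,-0.003,0,0,0,0,0],[0,-0.004,0,0,0,0,0],[0,-0.005,0,0,0,0,0],[0,-0.006,0,0,0,0,0],[0,-0.006,0,0,0,0,0]]'
python3 - <<'E'
from h import *
c=cap('wrist'); cv2.imwrite('pics/wrist3.png',c['color'][:,:,::-1])
E
```

```text
clock: 5.2
tool_pos: [0.5379, -0.0268, 0.0445]
tcp_rot: [[-1.0, -0.022, 0.005], [-0.022, 1.0, -0.001], [-0.005, -0.001, -1.0]]
ft_force: [4.7, 0.9, 5.2]
width: -0.0002
grasp_force: 3.1
clock: 5.78
tool_pos: [0.5381, -0.0328, 0.0445]
tcp_rot: [[-1.0, -0.022, 0.005], [-0.022, 1.0, -0.001], [-0.005, -0.001, -1.0]]
ft_force: [4.0, -1.1, 6.5]
width: 0.0001
grasp_force: 3.1
```

View pics/wrist3.png

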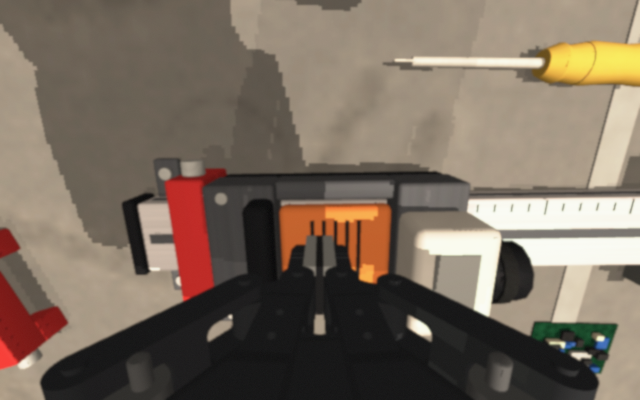

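The carriage end at (207,240) is almost on the red stop, with no slip at the pad so far. I'll push on until the force rises.

```bash
python3 -m creep '[[0,-0.001,0,0,0,0,0],[-0.0005,-0.002,0,0,0,0,0],[-0.001,-0.003,0,0,0,0,0],[-0.001,-0.003,0,0,0,0,0]]'
python3 -m creep '[[0,-0.001,0,0,0,0,0],[0,-0.002,0,0,0,0,0],[0,-0.003,0,0,0,0,0],[0,-0.003,0,0,0,0,0]]'
python3 - <<'E'
from h import *
c=cap('wrist'); cv2.imwrite('pics/wrist4.png',c['color'][:,:,::-1])
E
```

```text
clock: 6.17
tool_pos: [0.538, -0.0353, 0.0442]
tcp_rot: [[-1.0, -0.022, 0.002], [-0.022, 1.0, 0.0], [-0.002, 0.0, -1.0]]
ft_force: [1.1, 2.8, 6.4]
width: -0.0008
grasp_force: 3.2
clock: 6.5
tool_pos: [0.5379, -0.0382, 0.0441]
tcp_rot: [[-1.0, -0.022, 0.002], [-0.022, 1.0, 0.0], [-0.002, 0.0, -1.0]]
ft_force: [-1.1, 3.3, 6.7]
width: -0.0002
grasp_force: 3.2
```

View pics/wrist4.png

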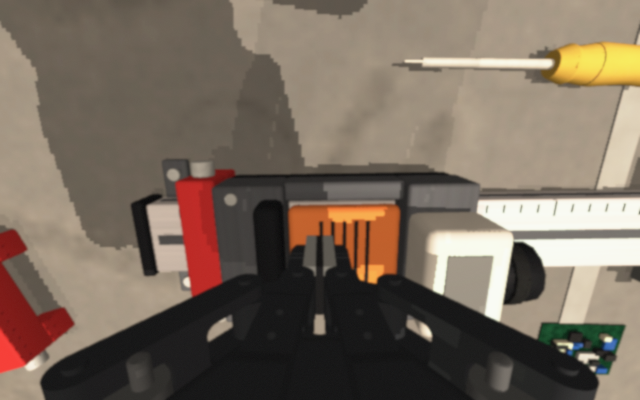

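The tip is now slipping on the pad: the carriage and stop both shifted 10 px in the view, and Fy is 3.3 N, so the carriage is against the stop. I'll lift straight up.

```bash
python3 -m creep '[[0,0,-0.003,0,0,0,0],[0,0,-0.006,0,0,0,0],[0,0,-0.01,0,0,0,0],[0,0,-0.02,0,0,0,0],[0,0,-0.045,0,0,0,0],[0,0,-0.075,0,0,0,0],[0,0,-0.105,0,0,0,0],[0,0,-0.135,0,0,0,0],[0,0,-0.15,0,0,0,0],[0,0,-0.15,0,0,0,0],[0,0,-0.15,0,0,0,0]]'
python3 - <<'E'
from h import *
c=cap('wrist'); cv2.imwrite('pics/wrist5.png',c['color'][:,:,::-1]); P=pts(c);hsv=cv2.cvtColor(c['color'],cv2.COLOR_RGB2HSV)
for nm,m in(('or',cv2.inRange(hsv,(7,150,100),(20,255,255))),('red',cv2.inRange(hsv,(0,170,70),(5,255,255)))):
    k,l,st,ce=cv2.connectedComponentsWithStats(m)
    for i in range(1,k):
        if st[i,4]>300: q=P[l==i];print(nm,ce[i].round(),np.median(q,0).round(4),np.percentile(q,2,0).round(4),np.percentile(q,98,0).round(4))
E
```

```text
clock: 7.47
tool_pos: [0.5374, -0.0384, 0.1943]
tcp_rot: [[-1.0, -0.022, 0.002], [-0.022, 1.0, -0.0], [-0.002, -0.0, -1.0]]
ft_force: [1.2, 0.3, -0.9]
width: -0.0001
grasp_force: 0.0
or [332. 190.] [ 0.537  -0.0252  0.051 ] [ 0.5133 -0.0533  0.0412] [0.5623 0.0033 0.0527]
red [259. 188.] [ 0.537  -0.0993  0.0447] [ 0.502  -0.1083  0.0428] [ 0.5772 -0.0905  0.0461]
red [138. 223.] [ 0.5818 -0.2344  0.0398] [ 0.5471 -0.2532  0.0095] [ 0.6187 -0.2172  0.042 ]
red [ 22. 226.] [ 0.5883 -0.3638  0.0377] [ 0.5531 -0.3806  0.0068] [ 0.6285 -0.3539  0.0417]
```

View pics/wrist5.png

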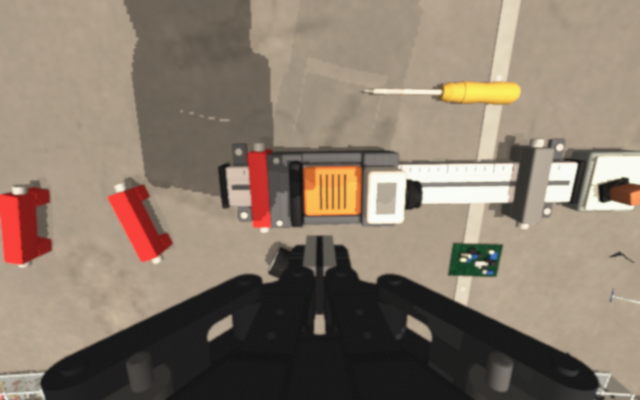

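The carriage end at (270,190) is flush against the red stop at (259,188). The pad is up, its top at 0.051, and the middles are about 74–75 mm apart. The gripper is clear, so I'm handing in.

```bash
python3 -c "
from cell import robot;print(robot.finish_job())"
```

```text
the job is handed in; nothing more can be done
None
```

I pushed the carriage against the red stop with the pad pressed, then let the pad up and moved the arm clear; the job is handed in at about 7.5 s on the robot's clock, and no verdict was returned.

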